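# Reset the tripped lamp cut-out on the stop-motion set

## Task

One of the three lamp cut-outs on the plywood board has tripped: its red lever stands about upright and its flag is yellow. Reset it as such a switch must be reset: push its lever towards OFF, past the firm resistance, fully home against its stop so that the trip resets, then throw it all the way over to ON and let go. Work by feel and do not force the lever against its stops, leave the other two levers on, and do not disturb the jar, the wooden tool and the metal block lying around the board.

Things in the scene. Friction and masses are not known exactly. Their poses are not given: they have to be found in the camera images.
- board: plywood board lying fixed on the table, 240 x 340 x 18 mm (its x, y, z); origin at the centre of its underside. Its +x is the ON direction of the levers, -x the OFF direction; the three cut-outs stand in a row along its y, 105 mm apart. It does not move when pushed.
- cutout_a: the TRIPPED cut-out: grey box 156 x 80 x 80 mm (x, y, z) fixed on the board, same yaw; origin at the centre of its underside. The red lever pivots about the box's y axis 65 mm above the origin and stands out of a slot amid the top (80 mm up). An 8 x 7 mm flag window in a flat black plate on the top, 52 mm to +x and 12 mm to +y of centre, shows yellow while tripped, green once reset.
- lever_a (a joint): angle of the tripped lever, rad: 0 upright, + leaning to the box's +x (ON), - to -x (OFF); starts within 0.06 of 0, stays where left. Rigid ON stop at 0.65; until reset, a block inside stops it between 0.05 and 0.48. It resets only when pushed right up to the rigid OFF stop, which lies anywhere from -0.25 to -0.76, differs every time, cannot be seen, and is found by feel.
- lever_a_tip (a point): middle of the red lever's top end, 95 mm from the pivot; red paddle 12 mm thick (along the swing), 26 mm wide, from 25 to 95 mm from the pivot. Level push 60 mm above the pivot: 2 N or so moves it freely; towards OFF a resistance of about 5 to 11 N must be pushed through for some 0.2 rad to the OFF stop, where the force climbs steeply past 15 N. Above 25 N it breaks.
- cutout_b: a healthy cut-out of the same shape and size, flag green, lever leaning to ON; origin at the centre of its underside
- lever_b (a joint): lever angle of cutout_b, same meaning; it starts ON at 0.65 and must be left there. It yields to a light push (about 2 N).
- cutout_c: another healthy cut-out, like cutout_b; origin at the centre of its underside
- lever_c (a joint): lever angle of cutout_c, same meaning; it starts ON at 0.65 and must be left there.
- glue_jar: loose upright white jar, 52 mm across, 85 mm tall, beside the board; origin at the centre of its underside; leave alone
- sculpt_tool: loose flat wooden modelling tool lying on the table, 175 x 20 x 12 mm, along its x; origin under the handle's middle; leave alone
- joint_block: loose aluminium armature joint, block 60 x 30 x 20 mm with a steel rod and ball to +x (115 mm long overall), lying beyond the board; origin at the centre of the block's underside; leave alone

How it is judged:
By the outcome, as a careful person would: the job done as asked, in the order asked, and still so for the second after the job is handed in, with the robot touching nothing.
It also fails if it takes over 56 s, if anything falls off the work surface, if the arm or the gripper's body presses on something with over 40 N, if the wrist force passes 120 N, or if a joint passes its speed limit or range.

## Robot

A 7-joint arm with a two-finger parallel gripper is mounted at the origin on the work surface. World frame = base frame: x ahead of the robot, y to its left, z up, the work surface at z = 0. Lengths are in m, angles in rad, forces in N, time in s.
With the tool pointing down it reaches from about 0.375 to 0.925 m from the base axis. Payload 3.1 kg.
Tool frame: the origin (TCP) lies at the very end of the fingers, on their centre line; the grasp point (between the pads) lies 19 mm behind it; y points along the fingers, z is the direction in which the jaws open and shut, and the axes are right-handed (so a half turn about y gives the same grasp; the last joint's range is limited). The gripper opens to 85 mm and grips with 20 to 120 N. Pads are 22 mm wide; open, the fingers measure 114 mm over their backs; the gripper's body (76 mm by 85 mm) begins 54 mm behind the grasp point. The pads swing forward as they close: fully open they stand 13 mm farther back than shut.
Start: joints at [-0.098, 0.383, 0.044, 1.598, -0.018, 1.161, -0.05], TCP at [0.65, 0, 0.231] pointing down, gripper open.
Joint ranges: [-2.61, 2.61], [-0.41, 2.15], [-1.48, 1.57], [0, 2.5], [-1.57, 4.71], [0.05, 1.97], [-2.85, 2.85]. Speed limits (rad/s): [2.79, 2.79, 3.14, 3.14, 3.14, 3.14, 3.14].

## Interface

Orientations are given as a unit quaternion [w, x, y, z].
In Python, from bench import env gives the robot as it stands. The module is installed in compiled form; this text tells all that it offers.
- The arm moves only by the tool send_rows, never from a script. Its argument "targets" is a list of rows, each an object of numbers: "hand": the closure in counts, from 0 (fully open) to 255 (shut); "dx", "dy", "dz": the shift along the tool's x, y, z in mm; "roll": the turn about the tool's y in degrees. A call has 1 to 5 rows; each row shifts and turns the pose as measured when the row begins, along the tool's axes as they then stand; what a row does not reach is not made up. A row lasts 1/10 s, in which the tool goes at most 50 mm and 8.59 degrees, less where a joint would pass 70% of its speed; a pose out of reach is approached as far as the arm can. A call is refused whole if a number of a shift passes 50 or a number of a turn 8.59, either way. A call with a gripper value outside its range is refused whole. The fingers move at their own pace and stop on an object; "grip_force" is the grip in N (left out, the last holds). Time passes only in rows, so rows that do not move let the fingers close. It gives the time, the measured TCP pose, the force and the opening at its end, in the units of the state.
- env.state(): the state, without advancing time (a new reading comes with each control period).
- env.snapshot(name): name is "scene" or "side" or "wrist"; returns the picture (384x512x3 uint8, red, green, blue); there is no depth.
- env.camera_model(name): a dict with "K" (3x3 intrinsics, pixels), "rvec" (rotation vector, rad) and "tvec" (3), from world to camera coordinates, as OpenCV has them; the wrist camera has in their place "hand_eye" (4x4, takes a point from camera to tool coordinates, whose origin is the TCP and whose axes are the tool frame's). Camera axes: x right, y down, z forward; pixel columns grow to the right and rows downward; lengths in m; the calibration is good to about 2 mm. A picture is of the moment at which its call begins: read the wrist's pose just before it. camera_model takes no time and is no camera call.
- env.hand_in(): hands the job in, once; it reports no verdict.
The state is a dict: "time": time; "joint_pos": joint angles; "qd": joint speeds; "tau": joint torques, N m; "ee_pos": TCP position; "tcp_rot": TCP orientation; "force": force on the tool from outside, world axes, zero at the start; "ft_torque": the same for the moment, N m; "opening": finger opening in m.
Only numpy, scipy, OpenCV 4.12 (cv2) and the standard library are available. Lean on these libraries where they do the work, as an engineer would, in place of code of your own. Each camera call takes 0.05 s, during which the arm holds its last target.

## Working session

There is one attempt and no reset: what is moved stays moved. The work goes in short steps, Python scripts to look and compute and a tool call to move; the robot and the scene stay as the last step left them, time stands still between calls to the robot, and variables do not carry over. Pictures are saved under pics/ and viewed, and the job is handed in when it is done.

Besides the shell and the picture viewer there is one more tool, called after "Call:" by a JSON object that holds its "fn" and its "kwargs", one argument or row to a line. send_rows: Moves the arm, as the interface text tells. Its arguments: {"type":"object","properties":{"targets":{"type":"array","items":{"type":"object","properties":{"hand":{"type":"number"},"dx":{"type":"number"},"dy":{"type":"number"},"dz":{"type":"number"},"roll":{"type":"number"}}}},"grip_force":{"type":"number"}},"required":["targets"]}

```bash
mkdir -p pics; cat > h.py <<'E'
import numpy as np, cv2
from bench import env
from scipy.spatial.transform import Rotation as R
def st():
    s=env.state(); return s
def snap(n,f):
    im=env.snapshot(n); cv2.imwrite('pics/'+f,im[:,:,::-1]); return im
def cam(n,s=None):
    m=env.camera_model(n); K=np.array(m['K'])
    if 'rvec' in m:
        Rm=cv2.Rodrigues(np.array(m['rvec'],float))[0]; t=np.array(m['tvec']).ravel()
        return K,Rm,t
    q=s['tcp_rot']; Rt=R.from_quat([q[1],q[2],q[3],q[0]]).as_matrix()
    T=np.eye(4);T[:3,:3]=Rt;T[:3,3]=s['ee_pos']
    W=np.linalg.inv(T@np.array(m['hand_eye'])); return K,W[:3,:3],W[:3,3]
def ray(c,u,v):
    K,Rm,t=c; d=Rm.T@np.linalg.inv(K)@np.array([u,v,1.]); return -Rm.T@t,d
def onz(c,u,v,z):
    o,d=ray(c,u,v); return o+d*(z-o[2])/d[2]
def proj(c,p):
    K,Rm,t=c; x=K@(Rm@np.array(p)+t); return x[:2]/x[2]
E
python3 - <<'E'
from h import *
s=st(); print(s)
for n in ['scene','side','wrist']: snap(n,n+'0.png')
print([ (n,-cam(n)[1].T@cam(n)[2]) for n in ['scene','side']])
E
```

```text
{'time': 0.0, 'joint_pos': array([-0.097782  ,  0.38386832,  0.04381975,  1.59958802, -0.01786745,
        1.16120156, -0.04990268]), 'qd': array([ 1.44527627e-03, -2.84192140e-05,  2.18192908e-04, -3.06843118e-05,
       -3.01061665e-05,  6.55685472e-04, -9.79699915e-04]), 'tau': array([-8.41360106e-04, -4.33466363e+01,  1.02427706e+00, -2.49513745e+01,
        1.06121189e-02,  1.12996699e-02, -5.17373280e-06]), 'ee_pos': array([ 6.49047986e-01, -1.90266458e-05,  2.29858923e-01]), 'tcp_rot': array([-0.49931146,  0.50073016, -0.50060287,  0.49935372]), 'force': array([-0.18041069,  0.69180825, -0.24406262]), 'ft_torque': array([ 0.04531742,  0.04647526, -0.0254439 ]), 'opening': 0.08543267166948322}
[('scene', array([1.14053736, 0.20066436, 0.90601829])), ('side', array([0.24331641, 0.54671523, 0.7110304 ]))]
```

View pics/scene0.png

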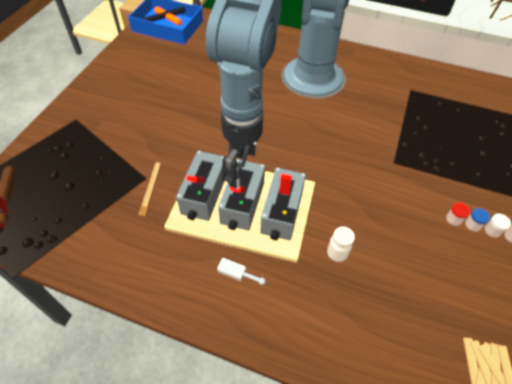

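View pics/side0.png

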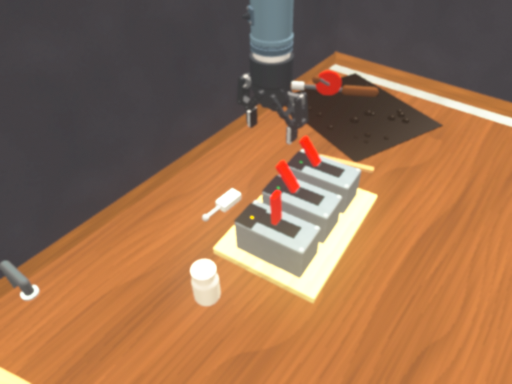

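View pics/wrist0.png

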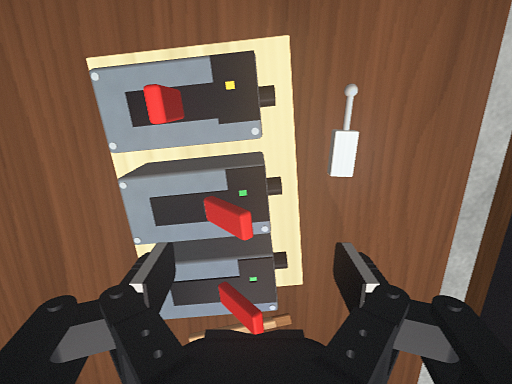

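The tripped cut-out is at the top of the wrist view, with its yellow flag at (230,85) and its lever at (165,103). The healthy ones have green flags at (243,193) and (253,279). The jar is to the tripped box's +y side, the white block lies beyond at +x, and the tool is on the far -y side.

```bash
python3 - <<'E'
from h import *
s=st()
cw=cam('wrist',s); cs=cam('side'); cc=cam('scene')
im=cv2.imread('pics/wrist0.png'); hsv=cv2.cvtColor(im,cv2.COLOR_BGR2HSV)
def comps(m,mina=15):
    n,l,a,c=cv2.connectedComponentsWithStats(m.astype(np.uint8)); return [(a[i],c[i]) for i in range(1,n) if a[i][4]>mina]
def masks(f):
    h=cv2.cvtColor(cv2.imread(f),cv2.COLOR_BGR2HSV); H,S,V=cv2.split(h)
    return dict(red=((H<6)|(H>174))&(S>200)&(V>120),yel=(H>24)&(H<34)&(S>200)&(V>150),grn=(H>45)&(H<80)&(S>120)&(V>80))
for n,c in [('wrist',cw),('side',cs),('scene',cc)]:
    for k,m in masks('pics/%s0.png'%n).items():
        for a,ce in comps(m,5):
            print(n,k,a,ce.round(1),onz(c,*ce,0.098).round(4) if k!='red' else '')
for uv in [(90,77),(254,52),(262,137),(113,152)]: print('top corner',onz(cw,*uv,.098).round(4))
for uv in [(87,58),(289,36),(302,284)]: print('board corner',onz(cw,*uv,.018).round(4))
E
```

```text
wrist red [143  84  25   8  39] [152.8  86.2] 
wrist red [217 224   9   6   9] [221.  226.3] 
wrist red [251 225   1   7   7] [251. 228.] 
wrist red [222 301  13  14  24] [227.9 307.3] 
wrist red [242 316   3   7  10] [243.1 319.2] 
wrist red [249 317   4   5   7] [250.4 318.9] 
wrist red [260 321   4  12  16] [261.8 326.6] 
wrist red [244 322  10  12  40] [249.6 326.6] 
wrist grn [239 190   8   6  43] [242.5 192.6] [ 0.6357 -0.0113  0.098 ]
wrist grn [250 277   7   4  21] [252.9 278.7] [ 0.6465 -0.1179  0.098 ]
side red [317  71  24  24 378] [329.3  82.7] 
side red [300 137  19  28 247] [309.6 150.2] 
side red [276 161  22  31 283] [286.7 175.6] 
side red [271 191   9  32 197] [275.4 205.5] 
side yel [250 216   4   3   8] [251.5 217. ] [0.628 0.091 0.098]
scene red [280 175  11  19 172] [285.3 184.3] 
scene red [188 177  15   6  63] [195.3 179. ] 
scene red [231 187  14   6  42] [238.2 189.4] 
scene red [452 203  18  14 197] [460.6 209.5] 
scene yel [283 211   3   3   6] [284.2 211.8] [0.6245 0.0929 0.098 ]
scene grn [197 191   4   4  15] [198.6 192.4] [ 0.6465 -0.1169  0.098 ]
scene grn [239 200   5   5  19] [240.8 201.8] [ 0.6351 -0.0119  0.098 ]
top corner [0.4949 0.1021 0.098 ]
top corner [0.6479 0.123  0.098 ]
top corner [0.6558 0.0468 0.098 ]
top corner [0.5052 0.0318 0.098 ]
board corner [0.4506 0.1296 0.018 ]
board corner [0.688  0.1524 0.018 ]
board corner [ 0.7208 -0.1842  0.018 ]
```

```bash
python3 - <<'E'
import cv2
a=cv2.imread('pics/wrist0.png')[30:240,70:320]; cv2.imwrite('pics/w0z.png',cv2.resize(a,None,fx=3,fy=2.8,interpolation=cv2.INTER_CUBIC)[:600])
b=cv2.imread('pics/side0.png')[120:300,200:400]; cv2.imwrite('pics/s0z.png',cv2.resize(b,None,fx=3.3,fy=3.3,interpolation=cv2.INTER_CUBIC))
E
```

```text
(no output)
```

View pics/w0z.png

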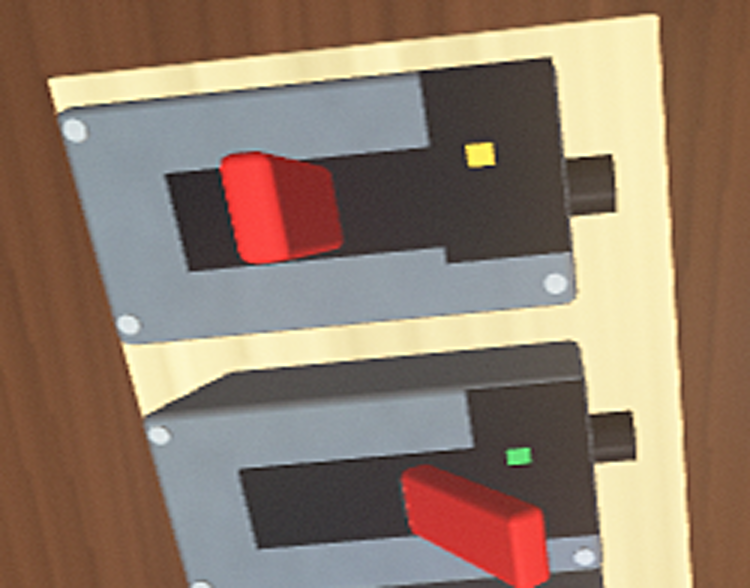

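View pics/s0z.png

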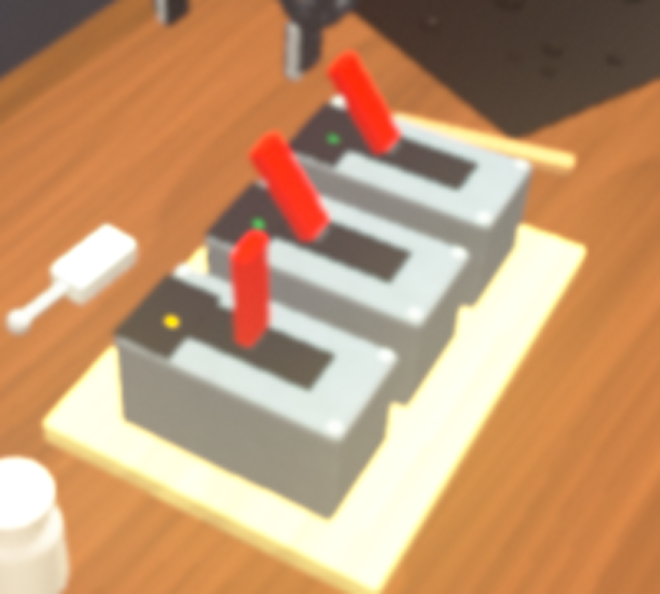

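```bash
cat >> h.py <<'E'
YAW=0.1; C=np.array([.575,.076]); 
def rep():
    s=st(); q=s['tcp_rot']; Rt=R.from_quat([q[1],q[2],q[3],q[0]]).as_matrix()
    bx=np.array([np.cos(YAW),np.sin(YAW),0]); by=np.array([-bx[1],bx[0],0])
    d=s['ee_pos']-np.array([*C,0])
    print('t',round(s['time'],2),'box xyz mm',(np.array([d@bx,d@by,s['ee_pos'][2]])*1e3).round(1),'F box',np.array([s['force']@bx,s['force']@by,s['force'][2]]).round(2),'Ty',round(float(s['ft_torque']@by),3),'open',round(s['opening']*1e3,1),'toolz angle off box x deg',round(float(np.degrees(np.arctan2(Rt[:,2]@by,Rt[:,2]@bx))),2))
    return s,Rt,bx,by
E
python3 - <<'E'
from h import *
s,Rt,bx,by=rep(); print(Rt.round(3))
tgt=np.array([*C,s['ee_pos'][2]]); print('tool shift to above',(Rt.T@(tgt-s['ee_pos'])*1e3).round(1))
E
```

```text
t 0.15 box xyz mm [ 66.3 -83.  230.2] F box [0.26 1.24 0.24] Ty 0.005 open 85.7 toolz angle off box x deg -5.73
[[ 0.    -0.002  1.   ]
 [-1.    -0.     0.   ]
 [ 0.    -1.    -0.002]]
tool shift to above [-76.    0.1 -74.2]
```

Call:
{"fn": "send_rows", "kwargs": {
  "targets": [
    {"hand": 0,"dx": -19,"dy": 0,"dz": -18,"roll": -5.7},
    {"hand": 0,"dx": -19,"dy": 0,"dz": -18,"roll": 0},
    {"hand": 0,"dx": -19,"dy": 0,"dz": -18,"roll": 0},
    {"hand": 0,"dx": -10,"dy": 0,"dz": -10,"roll": 0}
  ]
}}

```text
time: 0.55
ee_pos: [0.5788, 0.0603, 0.2276]
tcp_rot: [-0.522, 0.526, -0.476, 0.474]
force: [-0.2, 1.9, -0.7]
opening: 0.0855
```

```bash
python3 - <<'E'
from h import *
s,Rt,bx,by=rep(); 
tgt=np.array([*C,s['ee_pos'][2]]); print('tool shift to above',(Rt.T@(tgt-s['ee_pos'])*1e3).round(1)); print(Rt.round(3))
E
```

```text
t 0.55 box xyz mm [  2.2 -16.  227.6] F box [-0.05  1.88 -0.71] Ty -0.035 open 85.5 toolz angle off box x deg -0.13
tool shift to above [-16.   -0.   -2.2]
[[ 0.098 -0.005  0.995]
 [-0.995 -0.003  0.098]
 [ 0.002 -1.    -0.005]]
```

Call:
{"fn": "send_rows", "kwargs": {
  "targets": [
    {"hand": 0,"dx": -16,"dy": 0,"dz": -2,"roll": 0},
    {"hand": 0,"dx": 0,"dy": 10,"dz": 0,"roll": 0},
    {"hand": 0,"dx": 0,"dy": 0,"dz": 0,"roll": 0}
  ]
}}

```text
time: 0.85
ee_pos: [0.5733, 0.0769, 0.2163]
tcp_rot: [-0.522, 0.527, -0.475, 0.474]
force: [0.0, -0.7, -0.3]
opening: 0.0852
```

```bash
python3 - <<'E'
from h import *
s,Rt,bx,by=rep(); snap('wrist','w1.png')
c=cam('wrist',s)
f=C+52e-3*bx[:2]+12e-3*by[:2]
print('flag pred',proj(c,[*f,.098]))
for a in (0,):print('tip',proj(c,[*C,.178]))
E
```

```text
t 0.85 box xyz mm [ -1.6   1.  216.3] F box [-0.04 -0.7  -0.33] Ty 0.018 open 85.2 toolz angle off box x deg 0.02
flag pred [310.35303244 175.36703453]
tip [257.9724781  219.50308871]
```

View pics/w1.png

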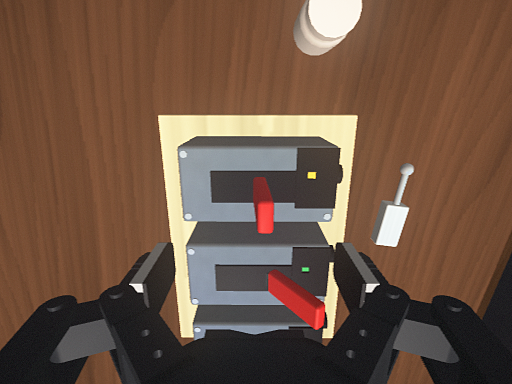

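The flag is at (312,175), against a predicted (310,175). The lever's top end is near (266,230), which is nearly upright, and it sits centred between the open fingers. I'll descend so the fingers straddle it.

Call:
{"fn": "send_rows", "kwargs": {
  "targets": [
    {"hand": 0,"dx": 0,"dy": 24,"dz": 1,"roll": 0},
    {"hand": 0,"dx": 0,"dy": 24,"dz": 0,"roll": 0},
    {"hand": 0,"dx": 0,"dy": 20,"dz": 0,"roll": 0},
    {"hand": 0,"dx": 0,"dy": 10,"dz": 0,"roll": 0},
    {"hand": 0,"dx": 0,"dy": 0,"dz": 0,"roll": 0}
  ]
}}

```text
time: 1.4
ee_pos: [0.5798, 0.0704, 0.1378]
tcp_rot: [-0.521, 0.523, -0.475, 0.478]
force: [-0.3, -0.0, 0.5]
opening: 0.0855
```

```bash
python3 - <<'E'
from h import *
s,Rt,bx,by=rep(); snap('side','s1.png')
E
```

```text
t 1.4 box xyz mm [  4.2  -6.1 137.8] F box [-0.26 -0.01  0.51] Ty 0.03 open 85.5 toolz angle off box x deg -0.5
```

View pics/s1.png

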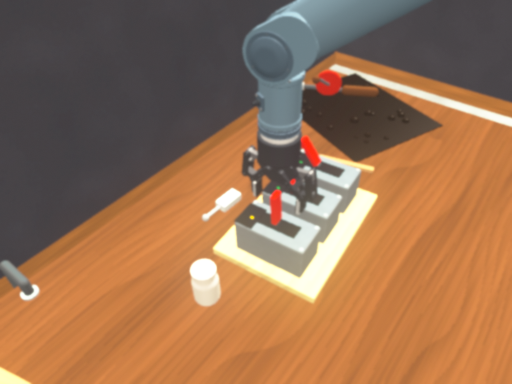

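```bash
python3 - <<'E'
from h import *
s,Rt,bx,by=rep(); c=cam('side')
print('tcp',proj(c,s['ee_pos']),'pad tips',[proj(c,s['ee_pos']+Rt@np.array([0,-.013,z])) for z in(-.043,.043)],'lever tip A',proj(c,[*C,.178]),'base',proj(c,[*C,.098]))
a=cv2.imread('pics/s1.png')[120:270,210:370]; cv2.imwrite('pics/s1z.png',cv2.resize(a,None,fx=4,fy=4,interpolation=cv2.INTER_CUBIC))
E
```

```text
t 1.45 box xyz mm [  4.7  -6.2 138.6] F box [-0.21 -0.31 -0.45] Ty 0.02 open 85.3 toolz angle off box x deg -0.51
tcp [276.8784639  206.89668244] pad tips [array([296.66347151, 210.47232234]), array([258.09368895, 194.03543052])] lever tip A [277.63787688 194.69386615] base [277.02337892 224.21960081]
```

View pics/s1z.png

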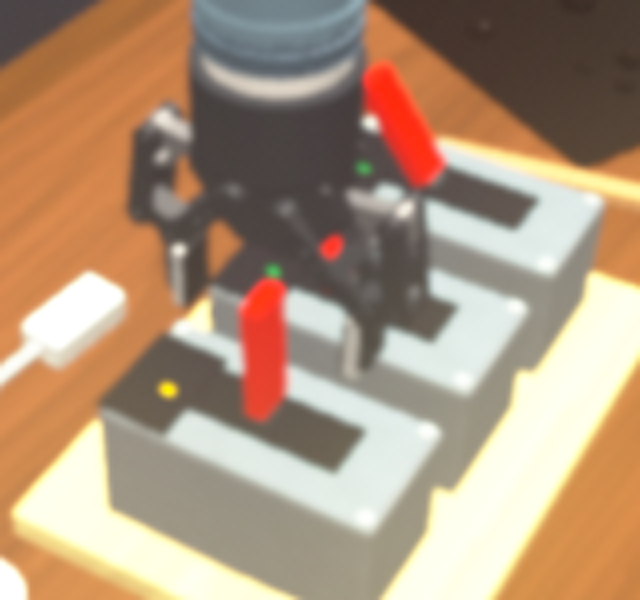

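Call:
{"fn": "send_rows", "kwargs": {
  "targets": [
    {"hand": 0,"dx": -6,"dy": 8,"dz": -10,"roll": 0.5},
    {"hand": 0,"dx": 0,"dy": 0,"dz": -8,"roll": 0},
    {"hand": 0,"dx": 0,"dy": 0,"dz": 0,"roll": 0}
  ]
}}

```text
time: 1.75
ee_pos: [0.5625, 0.0748, 0.1324]
tcp_rot: [0.52, -0.519, 0.477, -0.482]
force: [-0.3, -0.4, 0.9]
opening: 0.0857
```

```bash
python3 -c "
from h import *
rep()"
```

```text
t 1.75 box xyz mm [-12.6   0.  132.4] F box [-0.34 -0.34  0.93] Ty 0.017 open 85.7 toolz angle off box x deg -1.12
```

Call:
{"fn": "send_rows", "kwargs": {
  "targets": [
    {"hand": 0,"dx": 0,"dy": 2,"dz": -6,"roll": -1.1},
    {"hand": 0,"dx": 0,"dy": 0,"dz": -4,"roll": 0}
  ]
}}

```text
time: 1.95
ee_pos: [0.5526, 0.0744, 0.1316]
tcp_rot: [0.526, -0.524, 0.47, -0.477]
force: [0.5, -0.2, 0.0]
opening: 0.0852
```

Call:
{"fn": "send_rows", "kwargs": {
  "targets": [
    {"hand": 0,"dx": 0,"dy": 0,"dz": -4,"roll": 0}
  ]
}}

```text
time: 2.05
ee_pos: [0.5485, 0.0741, 0.132]
tcp_rot: [0.526, -0.523, 0.47, -0.477]
force: [0.6, -0.3, 0.5]
opening: 0.0855
```

Call:
{"fn": "send_rows", "kwargs": {
  "targets": [
    {"hand": 0,"dx": 0,"dy": 0,"dz": -4,"roll": 0}
  ]
}}

```text
time: 2.15
ee_pos: [0.5445, 0.0737, 0.1322]
tcp_rot: [0.527, -0.523, 0.47, -0.478]
force: [1.4, -0.2, -0.1]
opening: 0.0856
```

```bash
python3 -c "
from h import *
rep()"
```

```text
t 2.15 box xyz mm [-30.6   0.8 132.2] F box [ 1.39 -0.35 -0.08] Ty -0.115 open 85.6 toolz angle off box x deg 0.14
```

Call:
{"fn": "send_rows", "kwargs": {
  "targets": [
    {"hand": 0,"dx": 0,"dy": 1,"dz": -4,"roll": 0}
  ]
}}

```text
time: 2.25
ee_pos: [0.5413, 0.0734, 0.1319]
tcp_rot: [0.527, -0.522, 0.469, -0.478]
force: [1.3, 0.3, 0.6]
opening: 0.0854
```

Call:
{"fn": "send_rows", "kwargs": {
  "targets": [
    {"hand": 0,"dx": 0,"dy": 0,"dz": -4,"roll": 0}
  ]
}}

```text
time: 2.35
ee_pos: [0.5376, 0.073, 0.132]
tcp_rot: [0.528, -0.522, 0.469, -0.479]
force: [1.3, 0.6, -0.1]
opening: 0.0855
```

Call:
{"fn": "send_rows", "kwargs": {
  "targets": [
    {"hand": 0,"dx": 0,"dy": 0,"dz": -3,"roll": 0}
  ]
}}

```text
time: 2.45
ee_pos: [0.5347, 0.0727, 0.1321]
tcp_rot: [0.528, -0.522, 0.469, -0.479]
force: [1.5, -0.3, -1.1]
opening: 0.0854
```

Call:
{"fn": "send_rows", "kwargs": {
  "targets": [
    {"hand": 0,"dx": 0,"dy": 0,"dz": -3,"roll": 0}
  ]
}}

```text
time: 2.55
ee_pos: [0.5318, 0.0724, 0.1321]
tcp_rot: [0.528, -0.521, 0.469, -0.479]
force: [1.2, 1.3, -0.5]
opening: 0.0853
```

Call:
{"fn": "send_rows", "kwargs": {
  "targets": [
    {"hand": 0,"dx": 0,"dy": 0,"dz": -3,"roll": 0}
  ]
}}

```text
time: 2.65
ee_pos: [0.5288, 0.0721, 0.132]
tcp_rot: [0.528, -0.521, 0.469, -0.479]
force: [1.9, 0.2, -0.9]
opening: 0.0852
```

Call:
{"fn": "send_rows", "kwargs": {
  "targets": [
    {"hand": 0,"dx": 0,"dy": 0,"dz": -3,"roll": 0}
  ]
}}

```text
time: 2.75
ee_pos: [0.5257, 0.0718, 0.132]
tcp_rot: [0.528, -0.521, 0.469, -0.479]
force: [1.6, -0.4, 0.1]
opening: 0.0858
```

```bash
python3 -c "
from h import *
rep()"
```

```text
t 2.75 box xyz mm [-49.5   0.7 132. ] F box [ 1.55 -0.52  0.09] Ty -0.34 open 85.8 toolz angle off box x deg 0.12
```

Call:
{"fn": "send_rows", "kwargs": {
  "targets": [
    {"hand": 0,"dx": 0,"dy": 0,"dz": -3,"roll": 0}
  ]
}}

```text
time: 2.85
ee_pos: [0.5226, 0.0714, 0.1319]
tcp_rot: [0.529, -0.521, 0.468, -0.479]
force: [1.6, 0.0, 0.4]
opening: 0.0853
```

Call:
{"fn": "send_rows", "kwargs": {
  "targets": [
    {"hand": 0,"dx": 0,"dy": 0,"dz": -3,"roll": 0}
  ]
}}

```text
time: 2.95
ee_pos: [0.5194, 0.0711, 0.1319]
tcp_rot: [0.529, -0.521, 0.468, -0.479]
force: [1.5, 0.2, -0.8]
opening: 0.0855
```

Call:
{"fn": "send_rows", "kwargs": {
  "targets": [
    {"hand": 0,"dx": 0,"dy": 0,"dz": -3,"roll": 0}
  ]
}}

```text
time: 3.05
ee_pos: [0.5169, 0.0709, 0.132]
tcp_rot: [0.529, -0.521, 0.468, -0.48]
force: [5.7, 1.0, -2.2]
opening: 0.0854
```

```bash
python3 -c "
from h import *
rep()"
```

```text
t 3.05 box xyz mm [-58.3   0.7 132. ] F box [ 5.8   0.41 -2.21] Ty -1.091 open 85.4 toolz angle off box x deg 0.13
```

Call:
{"fn": "send_rows", "kwargs": {
  "targets": [
    {"hand": 0,"dx": 0,"dy": 0,"dz": -3,"roll": 0}
  ]
}}

```text
time: 3.15
ee_pos: [0.5164, 0.0709, 0.1329]
tcp_rot: [0.531, -0.519, 0.467, -0.481]
force: [6.2, -0.2, -1.7]
opening: 0.0854
```

Call:
{"fn": "send_rows", "kwargs": {
  "targets": [
    {"hand": 0,"dx": 0,"dy": 0,"dz": -3,"roll": 0}
  ]
}}

```text
time: 3.25
ee_pos: [0.516, 0.0709, 0.1339]
tcp_rot: [0.533, -0.517, 0.465, -0.482]
force: [6.0, 0.7, -1.8]
opening: 0.0854
```

Call:
{"fn": "send_rows", "kwargs": {
  "targets": [
    {"hand": 0,"dx": 0,"dy": 0,"dz": -2,"roll": 0}
  ]
}}

```text
time: 3.35
ee_pos: [0.5158, 0.0709, 0.1348]
tcp_rot: [0.534, -0.516, 0.464, -0.483]
force: [4.3, 0.3, -1.1]
opening: 0.085
```

```bash
python3 -c "
from h import *
rep()"
```

```text
t 3.35 box xyz mm [-59.4   0.8 134.8] F box [ 4.32 -0.18 -1.09] Ty -0.781 open 85.0 toolz angle off box x deg 0.11
```

Call:
{"fn": "send_rows", "kwargs": {
  "targets": [
    {"hand": 0,"dx": 0,"dy": 2,"dz": -5,"roll": 0}
  ]
}}

```text
time: 3.45
ee_pos: [0.5146, 0.0708, 0.1342]
tcp_rot: [0.536, -0.513, 0.462, -0.485]
force: [8.2, 0.6, -1.1]
opening: 0.0851
```

```bash
python3 -c "
from h import *
s,Rt,a,b=rep();print(Rt.round(3))"
```

```text
t 3.45 box xyz mm [-60.6   0.9 134.2] F box [ 8.21 -0.26 -1.13] Ty -1.63 open 85.1 toolz angle off box x deg 0.1
[[ 0.101  0.046  0.994]
 [-0.995  0.002  0.101]
 [ 0.003 -0.999  0.046]]
```

Call:
{"fn": "send_rows", "kwargs": {
  "targets": [
    {"hand": 0,"dx": 0,"dy": 2,"dz": -6.5,"roll": 0}
  ]
}}

```text
time: 3.55
ee_pos: [0.5123, 0.0706, 0.1336]
tcp_rot: [0.539, -0.51, 0.46, -0.487]
force: [8.5, 0.9, -1.4]
opening: 0.0856
```

Call:
{"fn": "send_rows", "kwargs": {
  "targets": [
    {"hand": 0,"dx": 0,"dy": 1,"dz": -6.5,"roll": 0}
  ]
}}

```text
time: 3.65
ee_pos: [0.5098, 0.0705, 0.1339]
tcp_rot: [0.541, -0.508, 0.458, -0.489]
force: [7.6, 0.9, -1.3]
opening: 0.0852
```

```bash
python3 -c "
from h import *
s,Rt,a,b=rep();print(Rt.round(3))"
```

```text
t 3.65 box xyz mm [-65.5   1.  133.9] F box [ 7.66  0.11 -1.31] Ty -1.501 open 85.2 toolz angle off box x deg 0.08
[[ 0.101  0.065  0.993]
 [-0.995  0.005  0.101]
 [ 0.001 -0.998  0.065]]
```

Call:
{"fn": "send_rows", "kwargs": {
  "targets": [
    {"hand": 0,"dx": 0,"dy": 2,"dz": -6.5,"roll": 0}
  ]
}}

```text
time: 3.75
ee_pos: [0.5076, 0.0704, 0.1335]
tcp_rot: [0.544, -0.505, 0.456, -0.492]
force: [7.7, -0.0, -1.8]
opening: 0.0853
```

Call:
{"fn": "send_rows", "kwargs": {
  "targets": [
    {"hand": 0,"dx": 0,"dy": 2,"dz": -6.5,"roll": 0}
  ]
}}

```text
time: 3.85
ee_pos: [0.5054, 0.0702, 0.133]
tcp_rot: [0.546, -0.502, 0.454, -0.494]
force: [6.8, 1.3, -0.5]
opening: 0.0854
```

```bash
python3 -c "
from h import *
s,Rt,a,b=rep();print(Rt.round(3))"
```

```text
t 3.85 box xyz mm [-69.8   1.2 133. ] F box [ 6.93  0.61 -0.52] Ty -1.467 open 85.4 toolz angle off box x deg 0.06
[[ 0.101  0.084  0.991]
 [-0.995  0.009  0.101]
 [ 0.    -0.996  0.085]]
```

Call:
{"fn": "send_rows", "kwargs": {
  "targets": [
    {"hand": 0,"dx": 0,"dy": 2,"dz": -6.5,"roll": 0}
  ]
}}

```text
time: 3.95
ee_pos: [0.5032, 0.0701, 0.1325]
tcp_rot: [0.549, -0.499, 0.451, -0.496]
force: [7.4, 1.2, -0.7]
opening: 0.0855
```

Call:
{"fn": "send_rows", "kwargs": {
  "targets": [
    {"hand": 0,"dx": 0,"dy": 2,"dz": -6.5,"roll": 0}
  ]
}}

```text
time: 4.05
ee_pos: [0.501, 0.07, 0.132]
tcp_rot: [0.551, -0.496, 0.449, -0.498]
force: [7.5, 0.3, -0.8]
opening: 0.0857
```

Call:
{"fn": "send_rows", "kwargs": {
  "targets": [
    {"hand": 0,"dx": 0,"dy": 2,"dz": -6.5,"roll": 0}
  ]
}}

```text
time: 4.15
ee_pos: [0.5, 0.0701, 0.132]
tcp_rot: [0.555, -0.492, 0.446, -0.501]
force: [10.1, 0.3, 0.6]
opening: 0.0854
```

```bash
python3 -c "
from h import *
s,Rt,a,b=rep();print(Rt.round(3))"
```

```text
t 4.15 box xyz mm [-75.2   1.6 132. ] F box [10.12 -0.67  0.65] Ty -2.017 open 85.4 toolz angle off box x deg 0.02
[[ 0.1    0.116  0.988]
 [-0.995  0.014  0.099]
 [-0.002 -0.993  0.117]]
```

Call:
{"fn": "send_rows", "kwargs": {
  "targets": [
    {"hand": 0,"dx": 0,"dy": 2,"dz": -8,"roll": 0}
  ]
}}

```text
time: 4.25
ee_pos: [0.4991, 0.0702, 0.1325]
tcp_rot: [0.559, -0.488, 0.443, -0.504]
force: [11.4, 1.7, 0.4]
opening: 0.0857
```

```bash
python3 -c "
from h import *
s,Rt,a,b=rep();print(Rt.round(3)); snap('side','s2.png');snap('scene','c2.png')"
```

```text
t 4.25 box xyz mm [-76.1   1.8 132.5] F box [11.53  0.5   0.41] Ty -2.034 open 85.7 toolz angle off box x deg -0.0
[[ 0.1    0.131  0.986]
 [-0.995  0.017  0.099]
 [-0.004 -0.991  0.132]]
```

View pics/c2.png

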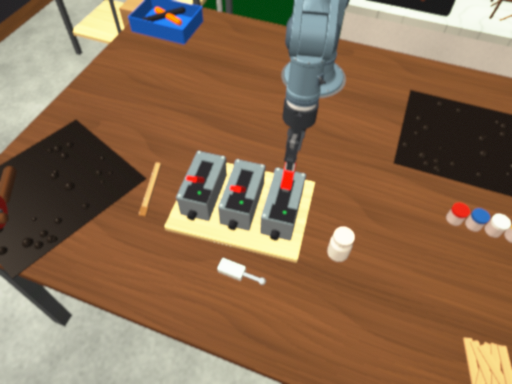

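View pics/s2.png

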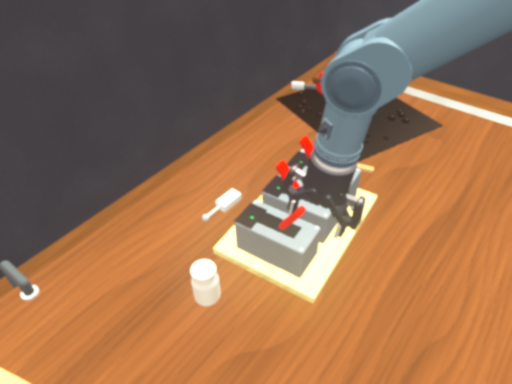

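```bash
python3 -c "
from h import *
print(cv2.imread('pics/c2.png')[209:215,280:288].tolist()); print(cv2.imread('pics/s2.png')[215:219,249:255].tolist())
rep()"
```

```text
[[[46, 45, 47], [46, 46, 46], [47, 49, 46], [47, 54, 45], [47, 57, 44], [48, 55, 46], [47, 50, 46], [50, 49, 48]], [[45, 44, 45], [46, 48, 44], [50, 68, 45], [54, 97, 44], [56, 109, 44], [54, 98, 44], [50, 72, 45], [47, 52, 46]], [[47, 46, 46], [49, 57, 47], [55, 96, 45], [67, 146, 46], [75, 169, 46], [70, 153, 47], [58, 107, 46], [50, 63, 46]], [[46, 46, 46], [49, 58, 46], [58, 104, 47], [73, 159, 47], [82, 188, 48], [77, 173, 47], [63, 122, 47], [51, 69, 47]], [[46, 45, 46], [48, 52, 45], [53, 85, 46], [64, 130, 47], [72, 155, 47], [70, 146, 48], [58, 103, 47], [48, 61, 46]], [[46, 44, 45], [47, 47, 47], [49, 60, 46], [53, 83, 48], [57, 98, 47], [55, 93, 47], [51, 71, 47], [47, 51, 46]]]
[[[80, 102, 102], [82, 122, 99], [84, 139, 98], [83, 132, 98], [81, 113, 99], [80, 98, 101]], [[82, 118, 101], [90, 162, 98], [98, 197, 98], [96, 192, 97], [88, 156, 98], [81, 114, 99]], [[84, 126, 103], [95, 180, 100], [107, 221, 100], [108, 222, 99], [96, 184, 99], [84, 128, 100]], [[83, 112, 103], [91, 151, 103], [100, 189, 103], [102, 197, 102], [95, 166, 102], [85, 121, 102]]]
t 4.35 box xyz mm [-76.5   1.9 132.6] F box [10.09 -0.48  0.84] Ty -1.912 open 85.5 toolz angle off box x deg 0.0
```

The flag has turned green in both views, at (284,212) in scene and (252,217) in side. The resistance was followed by a clear force rise at about -0.55 rad. The trip is reset, so I won't press harder. Now I'll throw it to ON.

Call:
{"fn": "send_rows", "kwargs": {
  "targets": [
    {"hand": 0,"dx": 0,"dy": 2,"dz": 12,"roll": 0},
    {"hand": 0,"dx": 0,"dy": 2,"dz": 14,"roll": 0},
    {"hand": 0,"dx": 0,"dy": 2,"dz": 14,"roll": 0}
  ]
}}

```text
time: 4.65
ee_pos: [0.5357, 0.0736, 0.1319]
tcp_rot: [0.557, -0.49, 0.445, -0.502]
force: [0.8, 0.3, -0.1]
opening: 0.0856
```

```bash
python3 -c "
from h import *
s,Rt,a,b=rep();print(Rt.round(3))"
```

```text
t 4.65 box xyz mm [-39.4   1.6 131.9] F box [ 0.84  0.23 -0.09] Ty 0.132 open 85.6 toolz angle off box x deg -0.01
[[ 0.1    0.124  0.987]
 [-0.995  0.016  0.099]
 [-0.003 -0.992  0.125]]
```

Call:
{"fn": "send_rows", "kwargs": {
  "targets": [
    {"hand": 0,"dx": 0,"dy": 1.5,"dz": 8,"roll": 0},
    {"hand": 0,"dx": 0,"dy": 1,"dz": 8,"roll": 0},
    {"hand": 0,"dx": 0,"dy": 1,"dz": 6,"roll": 0}
  ]
}}

```text
time: 4.95
ee_pos: [0.5557, 0.0755, 0.1296]
tcp_rot: [0.555, -0.492, 0.446, -0.501]
force: [0.2, -1.1, 1.0]
opening: 0.0856
```

Call:
{"fn": "send_rows", "kwargs": {
  "targets": [
    {"hand": 0,"dx": 0,"dy": 0.5,"dz": 5,"roll": 0},
    {"hand": 0,"dx": 0,"dy": 0.5,"dz": 5,"roll": 0}
  ]
}}

```text
time: 5.15
ee_pos: [0.5652, 0.0764, 0.129]
tcp_rot: [0.554, -0.493, 0.447, -0.5]
force: [0.6, -0.5, 1.0]
opening: 0.0854
```

Call:
{"fn": "send_rows", "kwargs": {
  "targets": [
    {"hand": 0,"dx": 0,"dy": 0.5,"dz": 5,"roll": 0},
    {"hand": 0,"dx": 0,"dy": 0.5,"dz": 5,"roll": 0}
  ]
}}

```text
time: 5.35
ee_pos: [0.5739, 0.0772, 0.1284]
tcp_rot: [0.553, -0.494, 0.448, -0.499]
force: [-2.4, -0.2, 0.2]
opening: 0.0852
```

```bash
python3 -c "
from h import *
s,Rt,a,b=rep();print(Rt.round(3))"
```

```text
t 5.35 box xyz mm [ -1.    1.3 128.4] F box [-2.41  0.06  0.18] Ty 0.579 open 85.2 toolz angle off box x deg -0.0
[[ 0.1    0.109  0.989]
 [-0.995  0.013  0.099]
 [-0.002 -0.994  0.11 ]]
```

Call:
{"fn": "send_rows", "kwargs": {
  "targets": [
    {"hand": 0,"dx": 0,"dy": 0,"dz": 7,"roll": 0},
    {"hand": 0,"dx": 0,"dy": 0,"dz": 7,"roll": 0},
    {"hand": 0,"dx": 0,"dy": 0,"dz": 7,"roll": 0}
  ]
}}

```text
time: 5.65
ee_pos: [0.5944, 0.0792, 0.1302]
tcp_rot: [0.552, -0.495, 0.449, -0.498]
force: [-2.4, -1.0, 0.8]
opening: 0.0856
```

Call:
{"fn": "send_rows", "kwargs": {
  "targets": [
    {"hand": 0,"dx": 0,"dy": 0.5,"dz": 7,"roll": 0},
    {"hand": 0,"dx": 0,"dy": 0.5,"dz": 7,"roll": 0},
    {"hand": 0,"dx": 0,"dy": 0.5,"dz": 7,"roll": 0}
  ]
}}

```text
time: 5.95
ee_pos: [0.6172, 0.0816, 0.1312]
tcp_rot: [0.552, -0.495, 0.449, -0.498]
force: [-1.8, -0.4, 2.2]
opening: 0.0852
```

```bash
python3 -c "
from h import *
s,Rt,a,b=rep();print(Rt.round(3))"
```

```text
t 5.95 box xyz mm [ 42.6   1.3 131.2] F box [-1.79 -0.25  2.23] Ty 0.663 open 85.2 toolz angle off box x deg 0.0
[[ 0.1    0.105  0.989]
 [-0.995  0.012  0.099]
 [-0.002 -0.994  0.106]]
```

Call:
{"fn": "send_rows", "kwargs": {
  "targets": [
    {"hand": 0,"dx": 0,"dy": 1,"dz": 6,"roll": 0},
    {"hand": 0,"dx": 0,"dy": 1,"dz": 6,"roll": 0}
  ]
}}

```text
time: 6.15
ee_pos: [0.6307, 0.0829, 0.1305]
tcp_rot: [0.552, -0.495, 0.449, -0.498]
force: [-1.5, -0.8, 0.5]
opening: 0.0853
```

Call:
{"fn": "send_rows", "kwargs": {
  "targets": [
    {"hand": 0,"dx": 0,"dy": 1,"dz": 5,"roll": 0},
    {"hand": 0,"dx": 0,"dy": 1,"dz": 5,"roll": 0}
  ]
}}

```text
time: 6.35
ee_pos: [0.641, 0.0839, 0.1284]
tcp_rot: [0.551, -0.496, 0.449, -0.498]
force: [-2.3, 0.1, -0.5]
opening: 0.0852
```

Call:
{"fn": "send_rows", "kwargs": {
  "targets": [
    {"hand": 0,"dx": 0,"dy": 0.5,"dz": 4,"roll": 0}
  ]
}}

```text
time: 6.45
ee_pos: [0.6453, 0.0843, 0.1279]
tcp_rot: [0.551, -0.496, 0.449, -0.498]
force: [-1.7, -0.3, 0.2]
opening: 0.0854
```

Call:
{"fn": "send_rows", "kwargs": {
  "targets": [
    {"hand": 0,"dx": 0,"dy": 0.5,"dz": 4,"roll": 0}
  ]
}}

```text
time: 6.55
ee_pos: [0.6495, 0.0847, 0.1276]
tcp_rot: [0.551, -0.496, 0.45, -0.498]
force: [-1.8, -0.2, -0.8]
opening: 0.0853
```

```bash
python3 -c "
from h import *
s,Rt,a,b=rep();print(Rt.round(3))"
```

```text
t 6.55 box xyz mm [ 75.    1.2 127.6] F box [-1.84 -0.03 -0.77] Ty 0.481 open 85.3 toolz angle off box x deg 0.01
[[ 0.1    0.103  0.99 ]
 [-0.995  0.012  0.099]
 [-0.002 -0.995  0.103]]
```

Call:
{"fn": "send_rows", "kwargs": {
  "targets": [
    {"hand": 0,"dx": 0,"dy": 0,"dz": 3,"roll": 0}
  ]
}}

```text
time: 6.65
ee_pos: [0.6529, 0.0851, 0.1279]
tcp_rot: [0.551, -0.496, 0.45, -0.498]
force: [-4.7, -0.4, 0.1]
opening: 0.0854
```

Call:
{"fn": "send_rows", "kwargs": {
  "targets": [
    {"hand": 0,"dx": 0,"dy": 0,"dz": 3,"roll": 0}
  ]
}}

```text
time: 6.75
ee_pos: [0.6531, 0.0851, 0.1273]
tcp_rot: [0.549, -0.498, 0.451, -0.496]
force: [-9.9, -0.6, 5.8]
opening: 0.0854
```

```bash
python3 -c "
from h import *
s,Rt,a,b=rep()"
```

```text
t 6.75 box xyz mm [ 78.6   1.2 127.3] F box [-9.92  0.39  5.83] Ty 2.423 open 85.4 toolz angle off box x deg 0.0
```

Call:
{"fn": "send_rows", "kwargs": {
  "targets": [
    {"hand": 0,"dx": 0,"dy": 0,"dz": -8,"roll": 0},
    {"hand": 0,"dx": 0,"dy": 0,"dz": -8,"roll": 0},
    {"hand": 0,"dx": 0,"dy": 0,"dz": 0,"roll": 0}
  ]
}}

```text
time: 7.05
ee_pos: [0.639, 0.0837, 0.1269]
tcp_rot: [0.551, -0.496, 0.45, -0.498]
force: [0.0, -0.2, -0.4]
opening: 0.0859
```

Call:
{"fn": "send_rows", "kwargs": {
  "targets": [
    {"hand": 0,"dx": 0,"dy": -20,"dz": 0,"roll": 0},
    {"hand": 0,"dx": 0,"dy": -30,"dz": 0,"roll": 0},
    {"hand": 0,"dx": 0,"dy": -30,"dz": 0,"roll": 0},
    {"hand": 0,"dx": 0,"dy": -20,"dz": 0,"roll": 0},
    {"hand": 0,"dx": 0,"dy": 0,"dz": 0,"roll": 0}
  ]
}}

```text
time: 7.55
ee_pos: [0.6306, 0.0826, 0.2313]
tcp_rot: [0.553, -0.494, 0.448, -0.499]
force: [1.3, -0.1, -0.3]
opening: 0.0857
```

```bash
python3 - <<'E'
from h import *
s,Rt,bx,by=rep()
for n in ['scene','side','wrist']: snap(n,n+'3.png')
a=cv2.imread('pics/side3.png')[100:320,180:400]; cv2.imwrite('pics/s3z.png',cv2.resize(a,None,fx=2.7,fy=2.7,interpolation=cv2.INTER_CUBIC))
c=cam('side')
for k in range(3):
  p=np.array([*C,.083])-by*.105*k+.095*(np.sin(.65)*bx+np.cos(.65)*np.array([0,0,1])); print('pred tip ON',k,proj(c,p).round(1))
E
```

```text
t 7.55 box xyz mm [ 56.    1.  231.3] F box [ 1.31 -0.23 -0.32] Ty 0.05 open 85.7 toolz angle off box x deg 0.01
pred tip ON 0 [251.9 191.6]
pred tip ON 1 [279.  162.8]
pred tip ON 2 [302.4 138. ]
```

View pics/s3z.png

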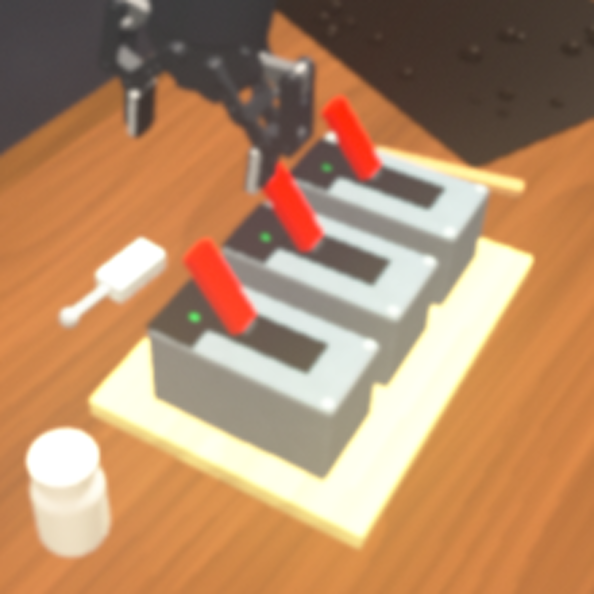

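View pics/wrist3.png

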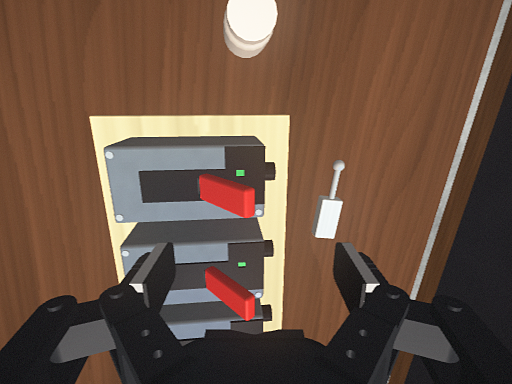

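View pics/scene3.png

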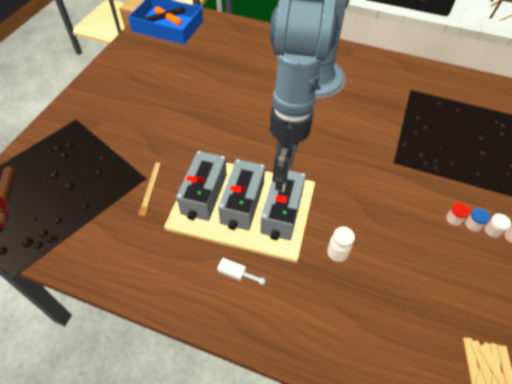

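All three flags are green, at (194,317), (265,237) and (326,167) in the zoomed side view. The three levers lean parallel to ON, the gripper is clear, and the jar, tool and block are where they were.

```bash
python3 -c "
from h import *
rep(); print(env.hand_in())"
```

```text
t 7.7 box xyz mm [ 52.8   0.8 226. ] F box [-0.21  0.41 -0.13] Ty 0.17 open 85.6 toolz angle off box x deg 0.02
the job is handed in; nothing more can be done
None
```

The tripped cut-out is reset and its lever is thrown to ON. I handed the job in at 7.7 s, with the gripper clear and the wrist force near zero.

- **To OFF:** I straddled the lever with the open fingers and pushed it towards OFF. The resistance started at about -0.35 rad and held at 7–8 N. The force then climbed to about 11 N at about -0.55 rad, where the flag turned green.
- **To ON:** I pushed it over at about 2 N until the ON stop answered with about 10 N. Then I backed off and lifted clear.
- **Last checks:** The pictures from all three cameras show its flag green and its lever leaning parallel to the other two, which were left on. The jar, wooden tool and metal block look unmoved by eye; I did not measure them.
- **Disagreements:**
    - At the OFF stop I read at most about 11.5 N, not the 15 N described. I stopped there because the flag had gone green in both the scene and side views.
    - In the side view the tip sits about 3 px from where I predicted it for ON. That is within how well I could read it, and an untouched lever was off by about the same amount.
    - The tool ended tilted by about 0.1 rad from the pushing. This had no effect on the result.

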